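# Open the safety cap of a solvent reservoir

## Task

Make the solvent reservoir ready for refilling: press the red key fully down and let it up, then press the blue key fully down and let it up, never the green one. Then push the orange safety cap down against its spring, turn it anticlockwise while it is down until its bar points to the green dots, lift it off and stand it upright, bar on top, wholly inside the white tray. Leave everything else on the bench where it is.

Things in the scene. Friction and masses are not known exactly. Their poses are not given: they have to be found in the camera images.
- reservoir: Solvent reservoir fixed to the bench: blue and steel box 180 (its x) x 140 (its y), deck 85 high, a round filler neck 63 across at its centre; origin at the centre of its underside, z up. Two red dots on the deck, on its x axis, mark the locked direction of the cap's bar; two green dots mark the released direction.
- cap: Loose orange safety cap, about 80 g: disc 74 across with an upright grip bar on top. Origin on its axis at the flat lower end of its stem, z up; disc underside 21 above it (a skirt hangs to 9), disc top 27, bar top 53. The stem ends in a crossbar 44 x 6 along cap x and a round foot 22 across, on which the cap stands by itself on a flat floor.
- cap_grip (a point): Middle of the cap's grip bar, 40 above the cap's origin. Bar 52 long (cap x) x 14 thick (cap y) x 26 high, white stripe along its top. Locked, bar and cap x lie along the reservoir's x and the cap's origin is 107 above the reservoir's, on the same axis.
- neck_top (a point): Centre of the filler neck's mouth, 120 above the reservoir's origin. Bayonet lock: a spring pushes the cap up with 5 N; it turns only when pushed 8 to 10 mm down (8 to 9 N, bottom at 11 mm), else it has just a few degrees of play. Released, the spring lifts it 5 mm above its locked height; it is out of the neck when 15 mm above it.
- green_dot (a point): One of the two green dots on the deck, 48 from the neck's axis, 65 degrees (1.134 rad) anticlockwise, seen from above, of the reservoir's x axis (red dot). Held down, the cap turns anticlockwise by these 65 degrees, where it comes free (an end stop lies some 5 degrees beyond) and can be drawn straight up.
- pod: Grey control pod fixed to the bench, 85 (x) x 175 (y) x 45 high; origin at the centre of its underside. Three round push keys 28 across stand in a row along its y, 55 apart, in varying order of colours.
- tray: White shallow square tray fixed to the bench, 170 x 170, rim 18 high, walls and floor 4 thick; origin at the centre of its underside, z up.
- key_red_top (a point): Centre of the top of the red pump-stop key (28 across) on the pod; pressed straight down.
- key_red (a joint): Travel of the red pump-stop key: 0 up, 0.006 m fully down; spring, about 5 N when fully down, returns by itself.
- key_blue_top (a point): Centre of the top of the blue vent key (28 across) on the pod; pressed straight down.
- key_blue (a joint): Travel of the blue vent key: 0 up, 0.006 m fully down; spring, about 5 N when fully down, returns by itself.
- key_green_top (a point): Centre of the top of the green pump-start key (28 across) on the pod; pressed straight down.
- key_green (a joint): Travel of the green pump-start key: 0 up, 0.006 m fully down; spring, about 5 N when fully down, returns by itself.
- screwdriver: Screwdriver lying on the bench between the robot and the pieces of the job; bystander.
- syringe: Small white paste syringe, 137 long, 18 thick, lying on the bench; bystander.
- fan: Flat black square computer fan, 75 x 75 x 18; bystander.
- ssd: Flat silver drive, 100 x 70 x 7; bystander.
- screw_dish: Small round steel dish, 80 across, 25 high; bystander.
- heatsink: Copper block, 60 x 60 x 25; bystander.
Not all that is in view belongs to the job. There is more than one size of the cap; the job needs the largest.

How it is judged:
By the outcome, as a careful person would: the job done as asked, in the order asked, and still so for the second after the job is handed in, with the robot touching nothing.
It also fails if it takes over 56 s, if anything falls off the work surface, if the arm or the gripper's body presses on something with over 40 N, if the wrist force passes 120 N, or if a joint passes its speed limit or range.

## Robot

A 6-joint arm with a two-finger parallel gripper is mounted at the origin on the work surface. World frame = base frame: x ahead of the robot, y to its left, z up, the work surface at z = 0. Lengths are in mm, angles in rad, forces in N, time in s.
With the tool pointing down it reaches from about 375 to 750 mm from the base axis. Payload 9 kg.
Tool frame: the origin (TCP) lies at the very end of the fingers, on their centre line; the grasp point (between the pads) lies 19 mm behind it; z points along the fingers, y is the line along which they close (so a half turn about z gives the same grasp; the last joint's range is limited). The gripper opens to 85 mm and grips with 20 to 120 N. Pads are 22 mm wide; open, the fingers measure 114 mm over their backs; the gripper's body (76 mm by 85 mm) begins 54 mm behind the grasp point. The pads swing forward as they close: fully open they stand 13 mm farther back than shut.
Start: joints at [0.949, 0.104, 0.097, 1.564, 0, 1.353], TCP at [235.758, 551.777, 209.431] pointing down, gripper open.
Joint ranges: [-2.99, 2.99], [-0.84, 1.86], [-1.1, 1.16], [-1.84, 2.11], [-1.51, 1.56], [-3.14, 3.14]. Speed limits (rad/s): [2.22, 2.22, 2.57, 3.14, 3.14, 3.14].

## Interface

Orientations are given as a unit quaternion [x, y, z, w].
In Python, from cell import robot gives the robot as it stands.
- The arm moves only by the tool play_rows, never from a script. Its argument "rows" is a list of rows, each a list of 6 numbers: the shift along the tool's x, y, z in mm, then the turn, a rotation vector about the tool's x, y, z in degrees. In form: [[x, y, z, wx, wy, wz], ...]. A call has exactly 10 rows; each row is the pose to reach, as a shift and turn from the pose commanded when the call began, along the tool's axes at that moment; what a row does not reach only later rows make up. A row lasts 1/8 s, in which the tool goes at most 62.5 mm and 10.7 degrees, less where a joint would pass 70% of its speed; a pose out of reach is approached as far as the arm can. A call with a gripper value outside its range is refused whole. "hand" is the opening, from 0 (shut) to 1 (fully open), set as the call begins (left out, the last holds). The fingers move at their own pace and stop on an object; "newtons" is the grip in N (left out, the last holds). Time passes only in rows, so rows that repeat a pose let the fingers close, or fill a call up. It gives the time, the measured TCP pose, the force, the opening and the grip force at its end, in the units of the state.
- robot.sense(): the state, without advancing time (a new reading comes with each control period).
- robot.read_camera(name): name is "side" or "top"; returns a dict with "frame" (420x560x3 uint8, red, green, blue), "fx", "fy", "cx", "cy" (pixels), "eye" and "orientation" of the camera in the world. Camera axes: x right, y down, z forward; pixel columns grow to the right and rows downward; lengths in mm; the calibration is good to about 2 mm. A picture is of the moment at which its call begins. There is no depth.
- robot.close_job(): hands the job in; it is judged then, once.
The state is a dict: "clock": time; "joint_positions": joint angles; "joint_velocities": joint speeds; "joint_efforts": joint torques, N m; "position": TCP position; "tool_rot": TCP orientation; "wrist_force": force on the tool from outside, world axes, zero at the start; "wrist_torque": the same for the moment, N m; "width": finger opening in mm; "finger_force": force on a finger pad.
Only numpy, scipy, OpenCV 4.12 (cv2) and the standard library are available. Lean on these libraries where they do the work, as an engineer would, in place of code of your own. Each camera call takes 0.05 s, during which the arm holds its last target. There are 200 camera calls.

## Working session

There is one attempt and no reset: what is moved stays moved. The work goes in short steps, Python scripts to look and compute and a tool call to move; the robot and the scene stay as the last step left them, time stands still between calls to the robot, and variables do not carry over. Pictures are saved under pics/ and viewed, at most 12 in all, crops included, and the job is handed in when it is done.

Besides the shell and the picture viewer there is one more tool, called after "Emit:" in YAML: its name, and indented under it one key for each argument. play_rows: Moves the arm, as the interface text tells. Its arguments: {"type":"object","properties":{"rows":{"type":"array"},"hand":{"type":"number"},"newtons":{"type":"number"}},"required":["rows"]}

```bash
mkdir -p pics; cat > h.py <<'E'
import numpy as np, cv2
from scipy.spatial.transform import Rotation as R
from cell import robot
def shot(n,f):
    c=robot.read_camera(n); cv2.imwrite(f,cv2.cvtColor(c['frame'],cv2.COLOR_RGB2BGR)); return c
def px2w(c,u,v,z):
    d=R.from_quat(c['orientation']).apply([(u-c['cx'])/c['fx'],(v-c['cy'])/c['fy'],1]); e=np.array(c['eye'])
    return e+d*(z-e[2])/d[2]
def w2px(c,p):
    q=R.from_quat(c['orientation']).inv().apply(np.array(p)-c['eye']); return q[0]/q[2]*c['fx']+c['cx'],q[1]/q[2]*c['fy']+c['cy']
def tool(dx):  # world shift -> tool shift
    s=robot.sense(); return R.from_quat(s['tool_rot']).inv().apply(dx)
E
python3 - <<'E'
from h import *
import pickle
for n in('top','side'):
    c=shot(n,f'pics/{n}0.png'); pickle.dump(c,open(n+'0.pkl','wb')); print(n,c['eye'],c['orientation'],c['fx'],c['cx'],c['cy'])
s=robot.sense(); print(s['clock'],s['position'],s['tool_rot'],s['width'],s['wrist_force'])
E
```

```text
top [ 408.22939792   73.12164013 1089.75633939] [ 0.70578535 -0.70200446  0.07689909 -0.05606522] 435.3643138645304 280.43610426037753 212.49200168398198
side [ 205.91221835 -612.47750647  846.23438254] [ 0.88965293 -0.22613077  0.09875174 -0.38422733] 393.6579798738674 281.3935790082523 204.5064481392949
0.1 [235.56516141 551.46967581 208.68388907] [ 2.00539218e-01  9.79685489e-01 -5.56214139e-04 -2.35250794e-04] 85.6983700571797 [ 0.56093032 -0.17442516  0.38863803]
```

View pics/top0.png

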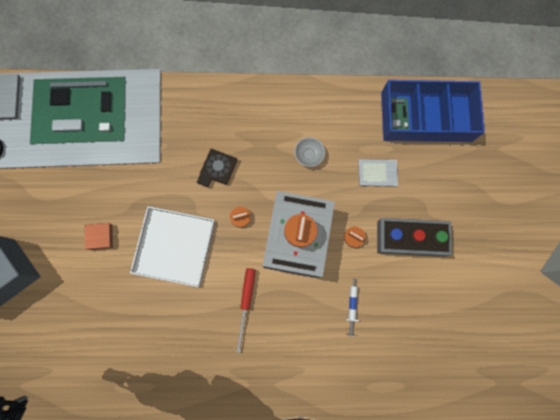

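View pics/side0.png

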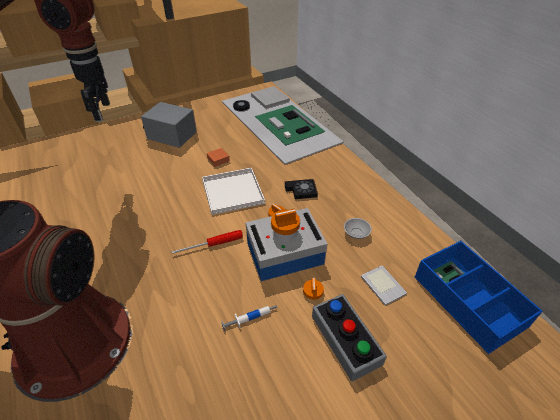

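The top view shows the pod keys: blue (397,234), red (419,235), green (442,237). The tray is at (174,247). There are three orange caps: (300,231) on the reservoir, and small loose ones at (240,217) and (356,237). The one on the reservoir is the largest and is locked in the neck, so it fits. I'll confirm this in an enlarged crop.

```bash
python3 - <<'E'
from h import *
i=cv2.imread('pics/top0.png')[185:285,225:345]
cv2.imwrite('pics/crop1.png',cv2.resize(i,None,fx=6,fy=6,interpolation=cv2.INTER_CUBIC))
i=cv2.imread('pics/top0.png')
hsv=cv2.cvtColor(i,cv2.COLOR_BGR2HSV)
import pickle
c=pickle.load(open('top0.pkl','rb'))
def blob(lo,hi,box,z,name):
    x0,y0,x1,y1=box; m=cv2.inRange(hsv[y0:y1,x0:x1],lo,hi)
    n,l,s,ce=cv2.connectedComponentsWithStats(m)
    k=1+np.argmax(s[1:,4]); u,v=ce[k]+[x0,y0]; print(name,s[k,4],round(u,1),round(v,1),px2w(c,u,v,z).round(1))
for z in(45,55,60):
    blob((100,120,60),(130,255,255),(380,222,408,250),z,'blue')
    blob((0,120,60),(8,255,255),(408,222,432,250),z,'red')
    blob((45,90,40),(85,255,255),(430,222,455,250),z,'green')
blob((0,0,150),(180,60,255),(120,195,225,295),10,'tray')
E
```

```text
blue 110 396.1 233.7 [ 557.1 -240.3   45. ]
red 142 418.9 235.0 [ 554.4 -296.3   45. ]
green 122 441.5 236.0 [ 552.2 -351.9   45. ]
blue 110 396.1 233.7 [ 555.6 -237.3   55. ]
red 142 418.9 235.0 [ 553.  -292.7   55. ]
green 122 441.5 236.0 [ 550.8 -347.9   55. ]
blue 110 396.1 233.7 [ 554.9 -235.8   60. ]
red 142 418.9 235.0 [ 552.3 -291.    60. ]
green 122 441.5 236.0 [ 550.1 -345.8   60. ]
tray 4692 173.3 246.5 [526.5 306.1  10. ]
```

View pics/crop1.png

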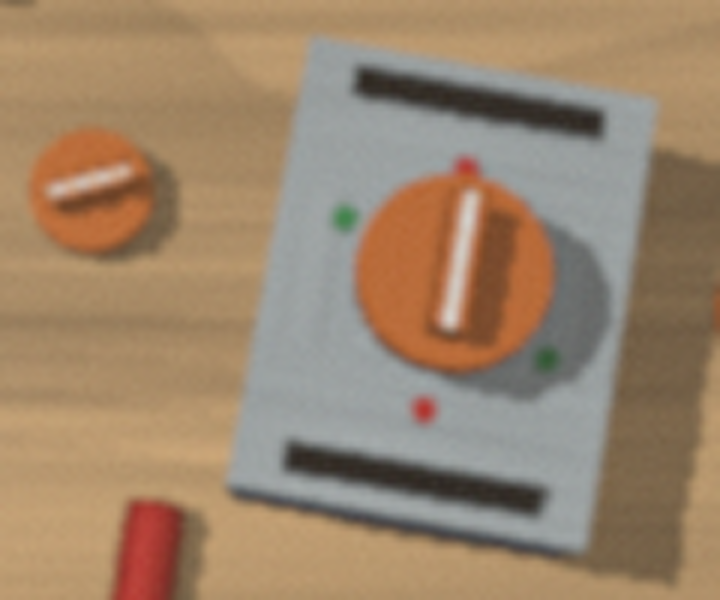

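The crop shows that the reservoir cap is the largest, with its bar along the red dots at crop (467,166) and (424,410). The green dots are at (344,218) and (546,358).

```bash
python3 - <<'E'
from h import *
import pickle
c=pickle.load(open('top0.pkl','rb'))
p=lambda x,y,z:px2w(c,225+(x+.5)/6-.5,185+(y+.5)/6-.5,z)
a,b,g,h=[p(x,y,85) for x,y in((467,166),(424,410),(344,218),(546,358))]
for q in((a+b)/2,(g+h)/2):print(q.round(1))
d=a-b;e=g-h;print(np.linalg.norm(d)/2,np.linalg.norm(e)/2,np.degrees([np.arctan2(d[1],d[0]),np.arctan2(e[1],e[0])]))
s,t=p(472,190,160),p(449,330,160);print((s+t)/2,np.degrees(np.arctan2(*(s-t)[1::-1])),np.linalg.norm(s-t))
print('disc',p(455,272,134))
for x,y in((312,36),(657,98),(588,552),(232,490)):print(p(x,y,85).round(1))
for u,v in((148,207),(215,218),(200,286),(132,270)):print('tray',px2w(c,u,v,18).round(1))
s=robot.sense();m=R.from_quat(s['tool_rot']).as_matrix();print(m.round(3))
for q in ([552.6,-292.7,100],):print(m.T@(np.array(q)-s['position']))
E
```

```text
[5.529e+02 5.000e-01 8.500e+01]
[552.6   0.9  85. ]
48.70290625324962 47.704499128005786 [-10.20844234  55.23939867]
[5.52085527e+02 4.84808702e-01 1.60000000e+02] -9.593363616823046 51.834890284017035
disc [5.51463031e+02 5.46311687e-01 1.34000000e+02]
[652.7  52.9  85. ]
[628.8 -83.6  85. ]
[451.1 -53.4  85. ]
[474.   82.7  85. ]
tray [623.8 371.6  18. ]
tray [597.3 204.6  18. ]
tray [430.3 235.6  18. ]
tray [467.9 400.8  18. ]
[[-0.92   0.393 -0.001]
 [ 0.393  0.92  -0.001]
 [ 0.    -0.001 -1.   ]]
[-623.26134541 -651.56958786  109.30729924]
```

Emit:
play_rows:
  rows:
    - [-42,-44,0,0,0,-6]
    - [-84,-88,0,0,0,-13]
    - [-126,-132,0,0,0,-13]
    - [-168,-176,0,0,0,-13]
    - [-210,-220,0,0,0,-13]
    - [-252,-264,0,0,0,-13]
    - [-294,-308,0,0,0,-13]
    - [-336,-352,0,0,0,-13]
    - [-378,-396,0,0,0,-13]
    - [-420,-440,0,0,0,-13]
  hand: 0
  newtons: 40

```text
clock: 1.35
position: [449.4, -19.9, 209.3]
tool_rot: [0.089, 0.996, 0.0, 0.0]
wrist_force: [0.6, 0.8, 0.7]
width: 0.3
finger_force: 0.0
```

```bash
cat >> h.py <<'E'
def go(*w):
    s=robot.sense(); m=R.from_quat(s['tool_rot']).as_matrix()
    print(round(s['clock'],2),s['position'].round(1) if hasattr(s['position'],'round') else s['position'],'yaw_y',np.degrees(np.arctan2(m[1,1],m[0,1])).round(2),'tilt',m[:,2].round(3),'F',np.round(s['wrist_force'],1),'w',np.round(s['width'],1),s['finger_force'])
    for q in w: print(q,'->',(m.T@(np.array(q)-s['position'])).round(1))
E
python3 -c "
from h import *
go([552.8,-292.7,80])"
```

```text
1.35 [449.4 -19.9 209.3] yaw_y 79.84 tilt [ 0.  0. -1.] F [0.6 0.8 0.7] w 0.3 0.0
[552.8, -292.7, 80] -> [-149.9 -250.3  129.3]
```

Emit:
play_rows:
  rows:
    - [-25,-42,10,0,0,0]
    - [-50,-84,30,0,0,0]
    - [-75,-126,60,0,0,0]
    - [-100,-168,90,0,0,0]
    - [-125,-210,110,0,0,0]
    - [-150,-250,130,0,0,0]
    - [-150,-250,145,0,0,0]
    - [-150,-250,152,0,0,0]
    - [-150,-250,156,0,0,0]
    - [-150,-250,156,0,0,0]

```text
clock: 2.6
position: [552.9, -289.7, 54.0]
tool_rot: [0.088, 0.996, -0.0, 0.0]
wrist_force: [-0.1, -0.2, -0.4]
width: -0.2
finger_force: 0.0
```

```bash
python3 -c "
from h import *
go([552.8,-292.7,50])
c=shot('side','pics/s1.png');t=shot('top','pics/t1.png')
a=cv2.imread('pics/s1.png')[280:390,290:400];b=cv2.imread('pics/t1.png')[190:270,360:470]
cv2.imwrite('pics/c2.png',np.hstack([cv2.resize(a,(400,400),interpolation=2),cv2.resize(b,(400,400),interpolation=2)]))"
```

```text
2.6 [ 552.9 -289.7   54. ] yaw_y 79.92 tilt [ 0.001 -0.    -1.   ] F [-0.1 -0.2 -0.4] w -0.2 0.0
[552.8, -292.7, 50] -> [-0.4 -3.   4. ]
```

View pics/c2.png

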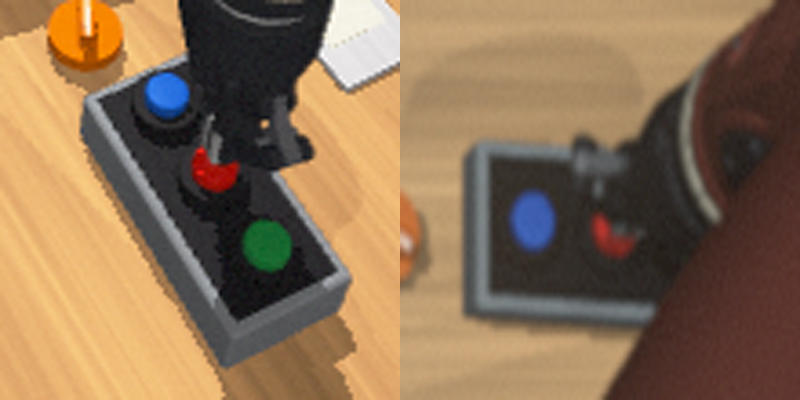

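The closed fingers are over the red key, with blue and green clear. I'll press down now.

Emit:
play_rows:
  rows:
    - [0,-2,0,0,0,0]
    - [0,-2,1,0,0,0]
    - [0,-2,2,0,0,0]
    - [0,-2,3,0,0,0]
    - [0,-2,4,0,0,0]
    - [0,-2,4,0,0,0]
    - [0,-2,5,0,0,0]
    - [0,-2,6,0,0,0]
    - [0,-2,6,0,0,0]
    - [0,-2,6,0,0,0]

```text
clock: 3.95
position: [552.4, -292.3, 47.4]
tool_rot: [0.088, 0.996, 0.0, 0.0]
wrist_force: [0.0, 0.1, -0.0]
width: -0.3
finger_force: 0.0
```

Emit:
play_rows:
  rows:
    - [0,0,1,0,0,0]
    - [0,0,1,0,0,0]
    - [0,0,2,0,0,0]
    - [0,0,2,0,0,0]
    - [0,0,3,0,0,0]
    - [0,0,3,0,0,0]
    - [0,0,4,0,0,0]
    - [0,0,4,0,0,0]
    - [0,0,4,0,0,0]
    - [0,0,4,0,0,0]

```text
clock: 5.2
position: [552.4, -292.3, 43.4]
tool_rot: [0.088, 0.996, 0.0, 0.0]
wrist_force: [-0.9, 0.7, 2.4]
width: 0.3
finger_force: 1.5
```

```bash
python3 -c "
from h import *
go()
c=shot('side','pics/s2.png');t=shot('top','pics/t2.png')
a=cv2.imread('pics/s2.png')[280:390,290:400];b=cv2.imread('pics/t2.png')[190:270,360:470]
cv2.imwrite('pics/c3.png',np.hstack([cv2.resize(a,(400,400),interpolation=2),cv2.resize(b,(400,400),interpolation=2)]))"
```

```text
5.2 [ 552.4 -292.3   43.4] yaw_y 79.87 tilt [ 0.  0. -1.] F [-0.9  0.7  2.4] w 0.3 1.4506764896214008
```

View pics/c3.png

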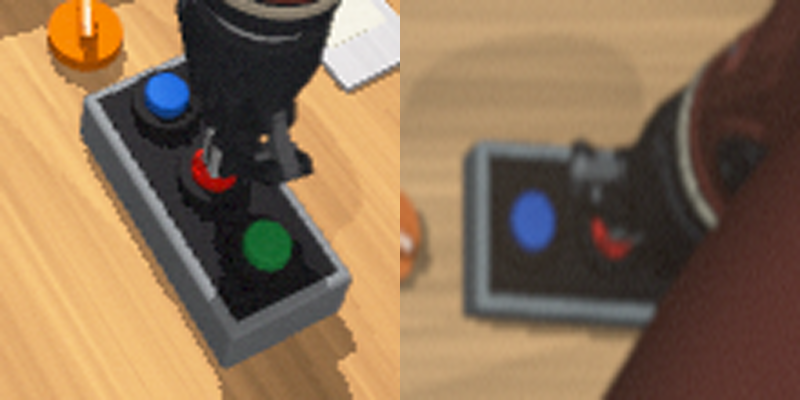

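Contact has started, with 2.4 N at z = 43.4. I'll continue until it bottoms.

Emit:
play_rows:
  rows:
    - [0,0,1,0,0,0]
    - [0,0,2,0,0,0]
    - [0,0,3,0,0,0]
    - [0,0,3.5,0,0,0]
    - [0,0,4,0,0,0]
    - [0,0,4,0,0,0]
    - [0,0,4.5,0,0,0]
    - [0,0,4.5,0,0,0]
    - [0,0,4.5,0,0,0]
    - [0,0,4.5,0,0,0]

```text
clock: 6.55
position: [552.6, -292.4, 40.0]
tool_rot: [0.088, 0.996, -0.0, 0.0]
wrist_force: [-4.6, 2.3, 12.3]
width: 0.1
finger_force: 6.2
```

Red is bottomed at 12 N. Next I'll let it up, cross to blue and press.

Emit:
play_rows:
  rows:
    - [0,0,-8,0,0,0]
    - [0,0,-18,0,0,0]
    - [2,26,-18,0,0,0]
    - [5,52,-18,0,0,0]
    - [5,52,-9,0,0,0]
    - [5,52,-4,0,0,0]
    - [5,52,-2,0,0,0]
    - [5,52,-1,0,0,0]
    - [5,52,0,0,0,0]
    - [5,52,0,0,0,0]

```text
clock: 7.8
position: [556.6, -240.3, 40.0]
tool_rot: [0.088, 0.996, 0.0, 0.0]
wrist_force: [-3.6, 5.9, 12.4]
width: -0.0
finger_force: 6.0
```

Blue is bottomed too. Now I'll rise and go over to the cap.

Emit:
play_rows:
  rows:
    - [0,0,-10,0,0,0]
    - [0,0,-50,0,0,0]
    - [0,0,-100,0,0,0]
    - [8,40,-145,0,0,0]
    - [17,85,-151,0,0,0]
    - [26,130,-151,0,0,0]
    - [35,175,-151,0,0,0]
    - [42,215,-151,0,0,0]
    - [46,236,-151,0,0,0]
    - [46,236,-151,0,0,0]

```text
clock: 9.05
position: [552.9, 0.8, 190.1]
tool_rot: [0.088, 0.996, -0.0, 0.0]
wrist_force: [-1.1, 0.1, -0.2]
width: 0.1
finger_force: 0.0
```

Emit:
play_rows:
  rows:
    - [0,0,0,0,0,0]
    - [0,0,0,0,0,0]
    - [0,0,0,0,0,0]
    - [0,0,0,0,0,0]
    - [0,0,0,0,0,0]
    - [0,0,0,0,0,0]
    - [0,0,0,0,0,0]
    - [0,0,0,0,0,0]
    - [0,0,0,0,0,0]
    - [0,0,0,0,0,0]
  hand: 0.7

```text
clock: 10.3
position: [552.9, 0.2, 189.9]
tool_rot: [0.088, 0.996, 0.0, 0.0]
wrist_force: [-0.3, 0.5, -0.1]
width: 59.6
finger_force: 0.0
```

```bash
python3 -c "
from h import *
go([552.4,0.6,138])
c=shot('side','pics/s3.png');t=shot('top','pics/t3.png')
a=cv2.imread('pics/s3.png')[180:290,230:340];b=cv2.imread('pics/t3.png')[180:290,250:360]
cv2.imwrite('pics/c4.png',np.hstack([cv2.resize(a,(400,400),interpolation=2),cv2.resize(b,(400,400),interpolation=2)]))"
```

```text
10.3 [5.529e+02 2.000e-01 1.899e+02] yaw_y 79.86 tilt [ 0.  0. -1.] F [-0.3  0.5 -0.1] w 59.6 0.0
[552.4, 0.6, 138] -> [ 0.5  0.3 51.9]
```

View pics/c4.png

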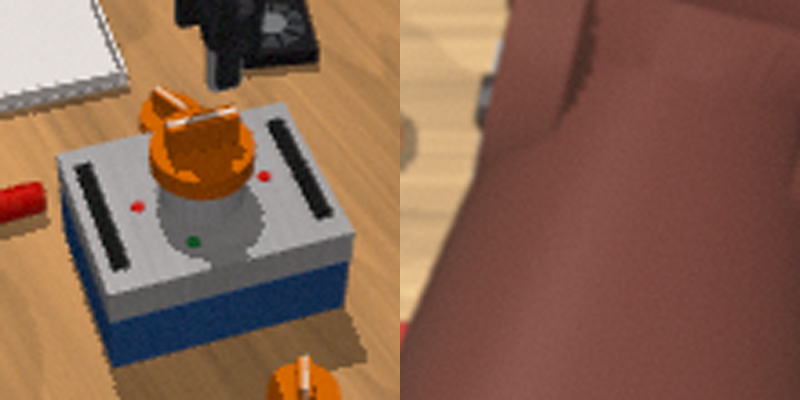

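The side view shows the cap with its bar along the red dots. One fingertip shows at about crop (222,80), so I'll check where it should project.

```bash
python3 -c "
from h import *
c=robot.read_camera('side')
f=lambda p:[(round((u-o)*400/110)) for u,o in zip(w2px(c,p),(230,180))]
y=np.array([.175,.984,0]);t=np.array([552.9,.2,190])
print(f(t),f(t+30*y+[0,0,8]),f(t-30*y+[0,0,8]),'bar',f([552.4,.6,160]),f([552.4+25.6,.6-4.5,160]),f([552.4-25.6,.6+4.5,160]))"
```

```text
[202, 82] [188, 46] [217, 103] bar [201, 114] [237, 106] [165, 123]
```

The bar projection matches the picture, so alignment is good. Descend.

Emit:
play_rows:
  rows:
    - [0.5,0,12,0,0,0]
    - [0.5,0,24,0,0,0]
    - [0.5,0,36,0,0,0]
    - [0.5,0,44,0,0,0]
    - [0.5,0,49,0,0,0]
    - [0.5,0,51,0,0,0]
    - [0.5,0,51,0,0,0]
    - [0.5,0,51,0,0,0]
    - [0.5,0,51,0,0,0]
    - [0.5,0,51,0,0,0]

```text
clock: 11.7
position: [552.5, 0.2, 139.0]
tool_rot: [0.088, 0.996, 0.0, 0.0]
wrist_force: [-0.4, 0.2, -0.0]
width: 59.6
finger_force: 0.0
```

Emit:
play_rows:
  rows:
    - [0,0,0,0,0,0]
    - [0,0,0,0,0,0]
    - [0,0,0,0,0,0]
    - [0,0,0,0,0,0]
    - [0,0,0,0,0,0]
    - [0,0,0,0,0,0]
    - [0,0,0,0,0,0]
    - [0,0,0,0,0,0]
    - [0,0,0,0,0,0]
    - [0,0,0,0,0,0]
  hand: 0
  newtons: 60

```text
clock: 12.95
position: [552.4, 0.2, 138.9]
tool_rot: [0.088, 0.996, 0.0, 0.0]
wrist_force: [-0.4, 0.5, -0.5]
width: -0.1
finger_force: 0.0
```

The fingers closed to 0, so there's no grasp. I'll look.

```bash
python3 -c "
from h import *
c=shot('side','pics/s4.png');t=shot('top','pics/t4.png')
a=cv2.imread('pics/s4.png')[160:290,220:350]
cv2.imwrite('pics/c5.png',cv2.resize(a,(585,585),interpolation=2))"
```

```text
(no output)
```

View pics/c5.png

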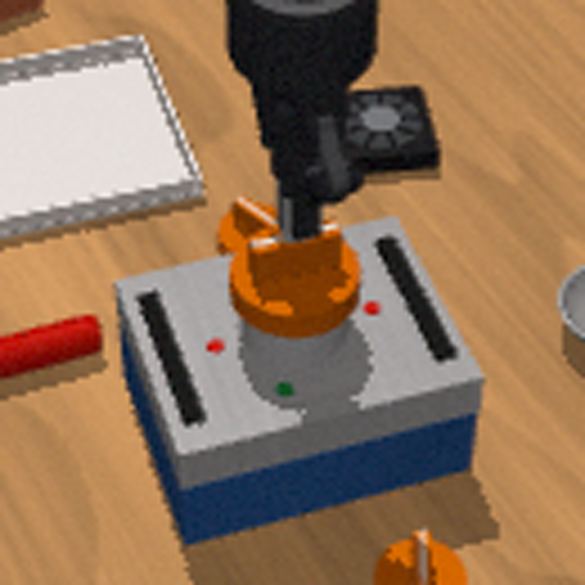

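```bash
python3 -c "
from h import *
c=robot.read_camera('side')
f=lambda p:[(round((u-o)*4.5)) for u,o in zip(w2px(c,p),(220,160))]
for z in(139,150,155,160,165,170):print(z,f([552.4,.2,z]),f([552.4-.175*8,.2-.984*8,z]),f([552.4,8,z]))
go()
import json;print(json.dumps([round(float(x),3) for x in robot.sense()['joint_positions']]))"
```

```text
139 [294, 259] [299, 268] [287, 250]
150 [294, 245] [299, 254] [287, 236]
155 [294, 238] [299, 248] [287, 230]
160 [294, 232] [299, 242] [287, 223]
165 [294, 225] [299, 235] [287, 217]
170 [294, 219] [299, 229] [288, 210]
13.1 [5.524e+02 2.000e-01 1.389e+02] yaw_y 79.86 tilt [ 0.  0. -1.] F [ 0.1 -0.  -0.7] w -0.0 0.0
[-0.236, -0.043, -0.181, 1.433, 0.0, -0.06]
```

The closed fingertips cover the bar's top stripe, so the real tips sit about 20 mm above the reported TCP. The key contact heights agree with this. I'll open again and go deeper, with a force check.

Emit:
play_rows:
  rows:
    - [0,0,-6,0,0,0]
    - [0,0,-10,0,0,0]
    - [0,0,-10,0,0,0]
    - [0,0,-10,0,0,0]
    - [0,0,-10,0,0,0]
    - [0,0,-5,0,0,0]
    - [0,0,2,0,0,0]
    - [0,0,8,0,0,0]
    - [0,0,12,0,0,0]
    - [0,0,12,0,0,0]
  hand: 0.5

```text
clock: 14.35
position: [552.1, 0.3, 126.4]
tool_rot: [0.088, 0.996, 0.0, -0.0]
wrist_force: [0.2, 0.1, -0.3]
width: 42.7
finger_force: 0.0
```

```bash
python3 -c "
from h import *
go()
c=shot('side','pics/s5.png')
a=cv2.imread('pics/s5.png')[160:290,220:350]
cv2.imwrite('pics/c6.png',cv2.resize(a,(585,585),interpolation=2))"
```

```text
14.35 [5.521e+02 3.000e-01 1.264e+02] yaw_y 79.87 tilt [-0.001  0.    -1.   ] F [ 0.2  0.1 -0.3] w 42.7 0.0
```

View pics/c6.png

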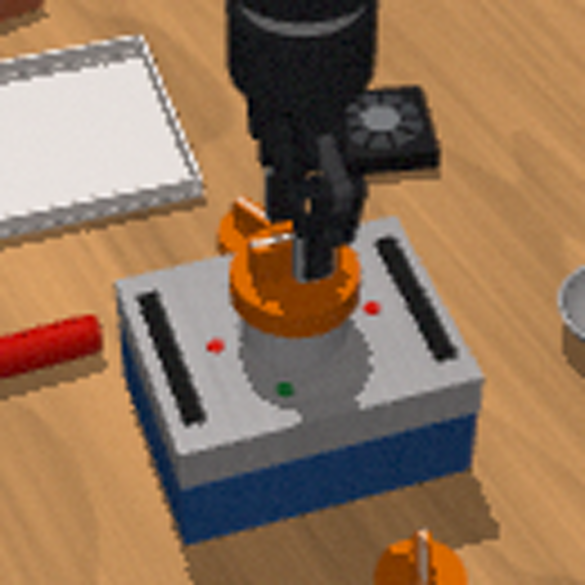

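The near fingertip is now in front of the bar, with its bottom at crop (315,280), or z of about 149. I'll go 6 mm lower and close.

Emit:
play_rows:
  rows:
    - [0,0,4,0,0,0]
    - [0,0,6,0,0,0]
    - [0,0,6,0,0,0]
    - [0,0,6,0,0,0]
    - [0,0,6,0,0,0]
    - [0,0,6,0,0,0]
    - [0,0,6,0,0,0]
    - [0,0,6,0,0,0]
    - [0,0,6,0,0,0]
    - [0,0,6,0,0,0]
  hand: 0

```text
clock: 15.65
position: [552.5, 0.2, 120.9]
tool_rot: [0.088, 0.996, -0.0, 0.0]
wrist_force: [-0.4, -1.8, 3.9]
width: 12.9
finger_force: 61.0
```

Gripped at 13 mm and 61 N. Now push down 9 mm.

Emit:
play_rows:
  rows:
    - [0,0,2,0,0,0]
    - [0,0,4,0,0,0]
    - [0,0,6,0,0,0]
    - [0,0,8,0,0,0]
    - [0,0,9.5,0,0,0]
    - [0,0,9.5,0,0,0]
    - [0,0,9.5,0,0,0]
    - [0,0,9.5,0,0,0]
    - [0,0,9.5,0,0,0]
    - [0,0,9.5,0,0,0]

```text
clock: 16.9
position: [552.6, 0.1, 113.6]
tool_rot: [0.088, 0.996, -0.0, 0.001]
wrist_force: [-8.3, -0.4, 22.6]
width: 12.7
finger_force: 63.3
```

Emit:
play_rows:
  rows:
    - [0,0,-1,0,0,0]
    - [0,0,-2,0,0,0]
    - [0,0,-2.5,0,0,0]
    - [0,0,-2.5,0,0,0]
    - [0,0,-2.5,0,0,0]
    - [0,0,-2.5,0,0,0]
    - [0,0,-2.5,0,0,0]
    - [0,0,-2.5,0,0,0]
    - [0,0,-2.5,0,0,0]
    - [0,0,-2.5,0,0,0]

```text
clock: 18.15
position: [552.5, 0.2, 114.1]
tool_rot: [0.088, 0.996, 0.0, 0.0]
wrist_force: [-1.2, -1.8, 6.9]
width: 12.7
finger_force: 61.4
```

```bash
python3 -c "
from h import *
go()
c=shot('side','pics/s6.png')
a=cv2.imread('pics/s6.png')[160:290,220:350];b=cv2.imread('pics/s4.png')[160:290,220:350]
cv2.imwrite('pics/c7.png',np.hstack([cv2.resize(b[40:110,20:105],(400,400),interpolation=2),cv2.resize(a[40:110,20:105],(400,400),interpolation=2)]))"
```

```text
18.15 [5.525e+02 2.000e-01 1.141e+02] yaw_y 79.86 tilt [ 0. -0. -1.] F [-1.2 -1.8  6.9] w 12.7 61.41358494758606
```

View pics/c7.png

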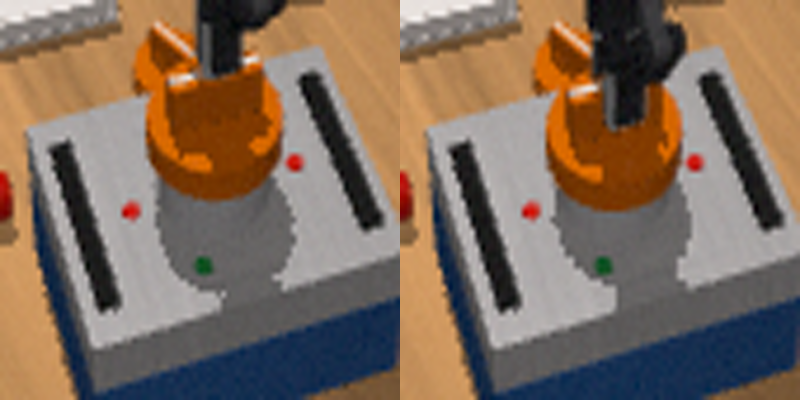

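The right half (now) shows the cap pressed about 8–10 mm lower than the left. I'll ease up slightly and try the first 20°.

Emit:
play_rows:
  rows:
    - [0,0,-0.7,0,0,0]
    - [0,0,-0.7,0,0,-3]
    - [0,0,-0.7,0,0,-6]
    - [0,0,-0.7,0,0,-9]
    - [0,0,-0.7,0,0,-12]
    - [0,0,-0.7,0,0,-15]
    - [0,0,-0.7,0,0,-18]
    - [0,0,-0.7,0,0,-20]
    - [0,0,-0.7,0,0,-20]
    - [0,0,-0.7,0,0,-20]

```text
clock: 19.45
position: [552.7, 0.7, 114.7]
tool_rot: [-0.086, 0.996, 0.0, 0.0]
wrist_force: [-0.2, 0.2, 5.4]
width: 12.7
finger_force: 61.2
```

```bash
python3 -c "
from h import *
go();print(robot.sense()['wrist_torque'])"
```

```text
19.45 [552.7   0.7 114.7] yaw_y 99.88 tilt [ 0.001  0.001 -1.   ] F [-0.2  0.2  5.4] w 12.7 61.19842529296875
[ 0.14684708 -0.01353214  0.03285183]
```

It turns freely (0.03 N m). I'll complete to 66°.

Emit:
play_rows:
  rows:
    - [0,0,0,0,0,-7]
    - [0,0,0,0,0,-14]
    - [0,0,0,0,0,-21]
    - [0,0,0,0,0,-28]
    - [0,0,0,0,0,-35]
    - [0,0,0,0,0,-40]
    - [0,0,0,0,0,-44]
    - [0,0,0,0,0,-46]
    - [0,0,0,0,0,-46]
    - [0,0,0,0,0,-46]

```text
clock: 20.7
position: [552.2, 1.0, 114.6]
tool_rot: [-0.469, 0.883, 0.001, 0.0]
wrist_force: [-2.4, 1.5, 6.7]
width: 12.2
finger_force: 61.4
```

```bash
python3 -c "
from h import *
go();print(robot.sense()['wrist_torque'])"
```

```text
20.7 [552.2   1.  114.6] yaw_y 145.9 tilt [-0.     0.001 -1.   ] F [-2.4  1.5  6.7] w 12.2 61.38764441013336
[0.50578843 0.48936838 0.01690325]
```

Emit:
play_rows:
  rows:
    - [0,0,-4,0,0,0]
    - [0,0,-9,0,0,0]
    - [0,0,-14,0,0,0]
    - [0,0,-20,0,0,0]
    - [0,0,-26,0,0,0]
    - [0,0,-34,0,0,0]
    - [0,0,-44,0,0,0]
    - [0,0,-56,0,0,0]
    - [0,0,-68,0,0,0]
    - [0,0,-68,0,0,0]

```text
clock: 21.95
position: [553.1, 0.1, 184.0]
tool_rot: [-0.468, 0.884, -0.001, 0.001]
wrist_force: [-0.4, 0.7, 0.0]
width: 12.1
finger_force: 60.4
```

```bash
python3 -c "
from h import *
go([528.5,303,182]);print(robot.sense()['wrist_torque'])
c=shot('side','pics/s7.png');cv2.imwrite('pics/c8.png',cv2.resize(cv2.imread('pics/s7.png')[130:290,190:350],(560,560),interpolation=2))"
```

```text
21.95 [5.531e+02 1.000e-01 1.840e+02] yaw_y 145.86 tilt [ 0.002 -0.    -1.   ] F [-0.4  0.7  0. ] w 12.1 60.373181104660034
[528.5, 303, 182] -> [-236.9  190.4    1.9]
[-0.04018832 -0.02351252 -0.01077317]
```

View pics/c8.png

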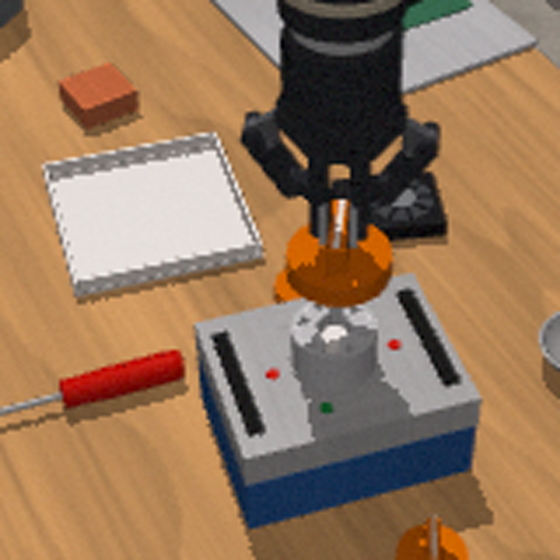

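The cap is out of the neck and held upright. I'll carry it over to the tray.

Emit:
play_rows:
  rows:
    - [-30,24,0,0,0,0]
    - [-65,52,0,0,0,0]
    - [-100,80,0,0,0,0]
    - [-135,108,0,0,0,0]
    - [-170,136,0,0,0,0]
    - [-205,165,20,0,0,0]
    - [-228,183,50,0,0,0]
    - [-237,190,90,0,0,0]
    - [-237,190,125,0,0,0]
    - [-237,190,142,0,0,0]

```text
clock: 23.25
position: [526.4, 302.7, 37.8]
tool_rot: [-0.469, 0.883, 0.0, -0.002]
wrist_force: [0.3, -0.3, 0.1]
width: 12.5
finger_force: 60.4
```

Emit:
play_rows:
  rows:
    - [0,0,4,0,0,0]
    - [0,0,8,0,0,0]
    - [0,0,12,0,0,0]
    - [0,0,14,0,0,0]
    - [0,0,16,0,0,0]
    - [0,0,17,0,0,0]
    - [0,0,18,0,0,0]
    - [0,0,19,0,0,0]
    - [0,0,19,0,0,0]
    - [0,0,19,0,0,0]

```text
clock: 24.5
position: [528.2, 303.1, 21.7]
tool_rot: [-0.468, 0.884, 0.0, 0.0]
wrist_force: [-0.2, 0.2, -0.6]
width: 12.5
finger_force: 60.4
```

```bash
python3 -c "
from h import *
go([528.5,303,21.6]);print(robot.sense()['wrist_torque'])
c=shot('side','pics/s8.png');cv2.imwrite('pics/c9.png',cv2.resize(cv2.imread('pics/s8.png')[120:230,180:290],(550,550),interpolation=2))"
```

```text
24.5 [528.2 303.1  21.7] yaw_y 145.86 tilt [ 0.  0. -1.] F [-0.2  0.2 -0.6] w 12.5 60.35536766052246
[528.5, 303, 21.6] -> [-0.1 -0.3  0.1]
[-0.03331774  0.00135824  0.00050346]
```

View pics/c9.png

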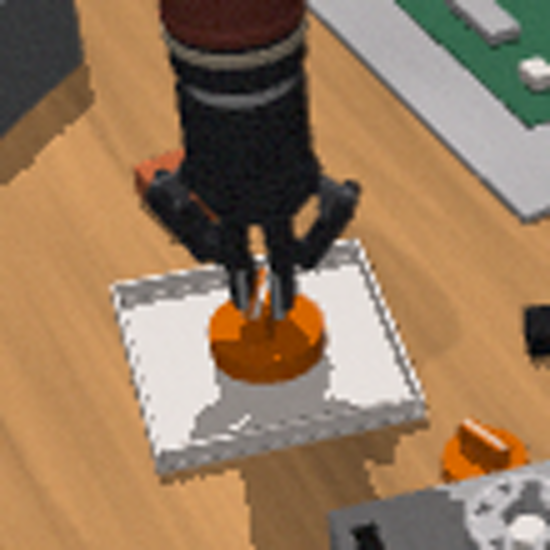

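The cap is centred in the tray and not yet touching the floor. I'll lower it further in small steps until force shows.

Emit:
play_rows:
  rows:
    - [0,0,0.5,0,0,0]
    - [0,0,1,0,0,0]
    - [0,0,1.5,0,0,0]
    - [0,0,2,0,0,0]
    - [0,0,2.5,0,0,0]
    - [0,0,3,0,0,0]
    - [0,0,3,0,0,0]
    - [0,0,3,0,0,0]
    - [0,0,3,0,0,0]
    - [0,0,3,0,0,0]

```text
clock: 25.8
position: [528.2, 303.1, 18.7]
tool_rot: [-0.468, 0.883, 0.0, 0.0]
wrist_force: [-0.9, -0.5, 0.7]
width: 12.2
finger_force: 60.5
```

Emit:
play_rows:
  rows:
    - [0,0,0.5,0,0,0]
    - [0,0,1,0,0,0]
    - [0,0,1.5,0,0,0]
    - [0,0,2,0,0,0]
    - [0,0,2,0,0,0]
    - [0,0,2,0,0,0]
    - [0,0,2,0,0,0]
    - [0,0,2,0,0,0]
    - [0,0,2,0,0,0]
    - [0,0,2,0,0,0]

```text
clock: 27.05
position: [528.4, 303.1, 18.6]
tool_rot: [-0.468, 0.883, -0.0, 0.0]
wrist_force: [-7.0, -3.7, 16.4]
width: 12.6
finger_force: 62.8
```

It's on the floor. I'll relax the push, then open.

Emit:
play_rows:
  rows:
    - [0,0,-1,0,0,0]
    - [0,0,-1.8,0,0,0]
    - [0,0,-1.8,0,0,0]
    - [0,0,-1.8,0,0,0]
    - [0,0,-1.8,0,0,0]
    - [0,0,-1.8,0,0,0]
    - [0,0,-1.8,0,0,0]
    - [0,0,-1.8,0,0,0]
    - [0,0,-1.8,0,0,0]
    - [0,0,-1.8,0,0,0]

```text
clock: 28.3
position: [528.3, 303.1, 18.7]
tool_rot: [-0.468, 0.884, 0.0, 0.0]
wrist_force: [-1.8, -0.8, 5.6]
width: 12.0
finger_force: 61.2
```

Emit:
play_rows:
  rows:
    - [0,0,0,0,0,0]
    - [0,0,0,0,0,0]
    - [0,0,0,0,0,0]
    - [0,0,0,0,0,0]
    - [0,0,0,0,0,0]
    - [0,0,-2,0,0,0]
    - [0,0,-10,0,0,0]
    - [0,0,-30,0,0,0]
    - [0,0,-60,0,0,0]
    - [0,0,-100,0,0,0]
  hand: 0.5

```text
clock: 29.55
position: [527.9, 303.0, 120.3]
tool_rot: [-0.468, 0.883, 0.0, -0.0]
wrist_force: [0.9, -0.4, 0.1]
width: 42.5
finger_force: 0.0
```

Emit:
play_rows:
  rows:
    - [0,0,-30,0,0,0]
    - [0,0,-60,0,0,0]
    - [0,0,-80,0,0,0]
    - [0,0,-80,0,0,0]
    - [0,0,-80,0,0,0]
    - [0,0,-80,0,0,0]
    - [0,0,-80,0,0,0]
    - [0,0,-80,0,0,0]
    - [0,0,-80,0,0,0]
    - [0,0,-80,0,0,0]

```text
clock: 30.8
position: [528.1, 303.0, 198.4]
tool_rot: [-0.468, 0.884, 0.0, 0.0]
wrist_force: [-0.2, -0.4, 0.6]
width: 42.7
finger_force: 0.0
```

```bash
python3 -c "
from h import *
go()
c=shot('side','pics/s9.png')"
```

```text
30.8 [528.1 303.  198.4] yaw_y 145.86 tilt [-0.  0. -1.] F [-0.2 -0.4  0.6] w 42.7 0.0
```

View pics/s9.png

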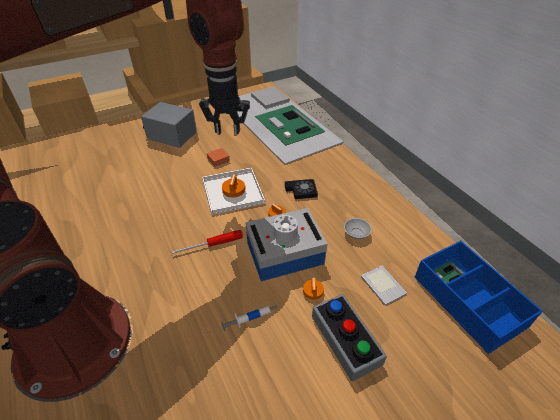

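The cap stands upright, bar on top, in the middle of the tray at (233,187). The keys are up, and everything else is where it was.

```bash
python3 -c "
from cell import robot
print(robot.close_job())"
```

```text
the job is handed in; nothing more can be done
None
```

Job handed in at about 31 s: red then blue were each pressed fully down and let up, green was not touched, and the cap was unlocked, lifted off and stood upright, bar on top, in the middle of the white tray.

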